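# Flip the hold-down strap and unscrew the filler cap

### The job

Open the filler of the small grey degreaser tank: flip the steel hold-down strap up and fold it right back, then unscrew the cap under it anticlockwise until you feel its end stop, lift it out and set it down gently, right way up, in the shallow metal tray. Do not force the cap: neither wrench it against the stop nor pull at it while it is still caught. Leave the other things on the bench as they are.

Things in the scene. Friction and masses are not known exactly. Their poses are not given: they have to be found in the camera images.
- tank: fixed grey tank, 180 (its x) x 150 (its y) x 85 mm high; origin centre of underside, z up. The round filler neck (outer radius 34) stands on the middle of its top. A steel rest post (12 wide, up to 149 above the bench) stands at tank x = -46 under the strap, the hinge bracket (35 wide, up to 158) at tank x = +48.
- neck_mouth (a point): centre of the neck's rim, 104 mm above the bench; axes as the tank's, z is the neck's axis. Only from about 0.2 rad before to 0.1 rad past the first touch of the end stop can the cap be lifted straight out; elsewhere its lugs catch under the ledges; pressed against the stop it sticks by friction. The stop acts on one lug 22 mm off the axis, so it is felt as torque and as sideways force. More than 40 N between cap and tank is too much
- strap (a joint): hold-down strap's hinge angle, rad: 0 closed (level over the cap), 2.5 folded fully back on its stop. Hardly any friction: past about 1.6 it falls open by its own weight (60 g), before that it falls shut.
- strap_hinge (a point): the strap's hinge axis, fixed on the tank, 152 mm above the bench; the axis is the tank's y; the strap's tip rises from the tank's -x side and swings over to +x
- strap_tip (a point): on the strap's mid-line 8 mm from its free end, 112 mm from the hinge; x axis points along the strap to the hinge, y across it. The steel strap is 120 long, 20 wide and 5 thick and can be pinched across its 20 mm from above; beneath its free end there are 64 mm of air down to the tank's top
- cap_grip (a point): on the black cap's axis, in its grip bar: bar 44 long (x axis), 14 thick (y axis), from 22 mm below to 12 above this point, standing on a round disc (radius 32, 8 thick) that lies on the neck's rim. Closed, this point is 134 mm above the bench and the shut strap lies 3.5 mm over the bar. Loose part, about 120 g; z axis up along the cap
- cap_plug (a point): centre of the underside of the cap's plug (radius 17.5), 42.5 mm below cap_grip, inside the neck when closed. Bayonet: two hidden lugs lie beneath ledges in the neck (1.5 mm axial, 2.5 mm sideways play). Turns easily; anticlockwise from above it meets a stiffly sprung end stop (about 9 N for each 0.05 rad farther) after 0.5 to 1.55 rad, different each time and not visible
- tray: shallow fixed aluminium tray 140 x 140 x 14 mm, walls and floor 4 mm; origin centre of underside. The cap set down in it rests on its plug, cap_grip 46.5 mm above the tray's underside
- bell_mid (a point): middle of a bicycle bell, 53x66x31 mm, a bystander
- lube_bottle_mid (a point): middle of a small upright oil bottle, 42x42x123 mm (this point 50 mm up), a bystander
- hex_key_set_mid (a point): middle of a folding hex key set, 30x90x22 mm, a bystander
- screwdriver_red_mid (a point): middle of a screwdriver, 28x205x28 mm, a bystander
- front_hub_mid (a point): middle of a wheel hub, 94x64x45 mm, a bystander
There are look-alikes about, which are no part of the job. Of the things that look like the part that bears cap_grip, the largest one is meant.

How it is judged (in metres and radians):
On the way, in this order (a step that is already met when the one before it is completed fails the run):
1. the strap is folded right back (beyond 2.0 rad) (value of joint strap above 2 rad), for 0.2 s.
2. the cap is unscrewed and lifted clear of the neck (cap_grip more than 55 mm above the rim) (z of cap_grip in the frame of neck_mouth above 0.055 m), for 0.1 s.
At the end, for the whole second after the job is handed in: The strap is still folded back (beyond 2.0 rad), and the cap stands at rest, released and right way up (within 0.15 rad) on the tray's floor: cap_grip 40 to 51 mm above the tray's underside and within 45 mm of the tray's centre along both of its sides (value of joint strap above 2 rad and x of cap_grip in the frame of tray between -0.045 and 0.045 m and y of cap_grip in the frame of tray between -0.045 and 0.045 m and z of cap_grip in the frame of tray between 0.04 and 0.051 m and angle between cap_grip's own z axis and vertical below 0.15 rad and linear speed of cap below 0.02 m/s); the robot touches nothing.
It fails at once if the cap was forced: more than 40 N between the cap and the tank (contact force between cap and tank above 40 N).
It fails at once if the cap was dropped or thrown into the tray (faster than 0.8 m/s within 0.1 m of the tray) (distance between cap_grip and tray below 0.1 m and linear speed of cap above 0.8 m/s).
It fails at once if a bystander (bell, oil bottle, hex key set, screwdriver or hub) was moved by more than 30 mm (distance of any of bell_mid, lube_bottle_mid, hex_key_set_mid, screwdriver_red_mid, front_hub_mid from where it was at the start of the episode above 0.03 m).
It also fails if it takes over 72 s, if anything falls off the work surface, if the arm or the gripper's body presses on something with over 40 N, if the wrist force passes 120 N, or if a joint passes its speed limit or range.

### The arm

A 6-joint arm with a two-finger parallel gripper is mounted at the origin on a cart in front of the work surface, level with it; the furniture and walls round the work are solid. World frame = base frame: x ahead of the robot, y to its left, z up, the work surface at z = 0. Lengths are in mm, angles in rad, forces in N, time in s.
With the tool pointing down it reaches from about 375 to 750 mm from the base axis. Payload 9 kg.
Tool frame: the origin (TCP) lies midway between the tips of the shut fingers; the grasp point (between the pads) lies 19 mm behind it; z points along the fingers, y is the direction in which the jaws open and shut (so a half turn about z gives the same grasp; the last joint's range is limited). The gripper opens to 85 mm and grips with 20 to 120 N. Pads are 22 mm wide; open, the fingers measure 114 mm over their backs; the gripper's body (76 mm by 85 mm) begins 54 mm behind the grasp point. The pads swing forward as they close: fully open they stand 13 mm farther back than shut.
Start: joints at [-1.49, 0.104, 0.097, 1.564, 0, 1.353], TCP at [176.634, -573.443, 231.331] pointing down, gripper open.
Joint ranges: [-2.99, 2.99], [-0.84, 1.86], [-1.1, 1.16], [-1.84, 2.11], [-1.51, 1.56], [-3.14, 3.14]. Speed limits (rad/s): [2.22, 2.22, 2.57, 3.14, 3.14, 3.14].

### API

Orientations are given as a rotation vector (axis times angle).
In Python, from plant import monitor, imaging, r gives the robot as it stands.
- The arm moves only by the tool drive_tool, never from a script. Its arguments are lists of equal length, an entry for each row: "offset": the shift along the tool's x, y, z normalised to -1 to 1, where 1 is 50 mm, a list of three; "turn": the turn, a rotation vector about the tool's x, y, z normalised to -1 to 1, where 1 is 6 degrees, a list of three. A call has 1 to 10 rows; each row shifts and turns the commanded pose from where the row before left it, along the tool's axes as they then stand; what a row does not reach is not made up. A row lasts 1/8 s, in which the tool goes at most 62.5 mm and 10.7 degrees, less where a joint would pass 70% of its speed; a pose out of reach is approached as far as the arm can. A call with a number of a shift or a turn outside -1 to 1 is refused whole. A call with a gripper value outside its range is refused whole. "fingers" is the opening, from 0 (shut) to 1 (fully open), set as the call begins (left out, the last holds). The fingers move at their own pace and stop on an object; "newtons" is the grip in N (left out, the last holds). Time passes only in rows, so rows that do not move let the fingers close. It gives the time, the measured TCP pose, the force and the opening at its end, in the units of the state.
- monitor.get_obs(): the state, without advancing time (a new reading comes with each control period).
- imaging.snapshot(name): name is "scene" or "top" or "wrist"; returns a dict with "img" (384x512x3 uint8, red, green, blue), "camera_matrix" (3x3 intrinsics, pixels), "cam_to_world" (4x4, takes a point from camera to world coordinates); the wrist camera has in their place "mount" (4x4, takes a point from camera to tool coordinates, whose origin is the TCP and whose axes are the flange's). Camera axes: x right, y down, z forward; pixel columns grow to the right and rows downward; lengths in mm; the calibration is good to about 2 mm. The wrist camera is an equidistant fisheye: a pixel r from the principal point sees the ray r / f radians off the axis. A picture is of the moment at which its call begins: read the wrist's pose just before it. There is no depth.
- r.hand_in(): hands the job in, once; it reports no verdict.
The state is a dict: "t": time; "joints": joint angles; "joint_vel": joint speeds; "tau": joint torques, N m; "tool_pos": TCP position; "tcp_rot": TCP orientation; "contact_force": force on the tool from outside, world axes, zero at the start; "wrist_torque": the same for the moment, N m; "finger_gap": finger opening in mm.
Only numpy, scipy, OpenCV 4.12 (cv2) and the standard library are available. Lean on these libraries where they do the work, as an engineer would, in place of code of your own. Each camera call takes 0.05 s, during which the arm holds its last target. There are 200 camera calls.

## Working session

There is one attempt and no reset: what is moved stays moved. The work goes in short steps, Python scripts to look and compute and a tool call to move; the robot and the scene stay as the last step left them, time stands still between calls to the robot, and variables do not carry over. Pictures are saved under pics/ and viewed, about 8 in all and at most 12, crops included, and the job is handed in when it is done.

Besides the shell and the picture viewer there is one more tool, called after "Call:" as name(argument=value, ...) on one line, values as JSON. drive_tool: Moves the arm, as the interface text tells. Its arguments: {"type":"object","properties":{"offset":{"type":"array"},"turn":{"type":"array"},"fingers":{"type":"number"},"newtons":{"type":"number"}},"required":["offset","turn"]}

```bash
mkdir -p pics
python3 - <<'E'
from plant import monitor, imaging, r
import cv2,numpy as np
o=monitor.get_obs();print({k:np.round(v,3).tolist() for k,v in o.items()})
for n in("scene","top"):
    s=imaging.snapshot(n);cv2.imwrite(f"pics/{n}0.png",s["img"][...,::-1]);np.savez(f"pics/{n}0.npz",**s)
    print(n,np.round(s["camera_matrix"],1).tolist(),np.round(s["cam_to_world"],3).tolist())
a=[cv2.imread(f"pics/{n}0.png") for n in("top",)]
cv2.imwrite("pics/t0.png",cv2.resize(a[0],(800,600),interpolation=cv2.INTER_CUBIC))
E
```

```text
{'t': 0.0, 'joints': [-1.49, 0.105, 0.096, 1.564, -0.0, 1.353], 'joint_vel': [0.001, 0.0, 0.001, -0.0, -0.002, -0.001], 'tau': [-0.002, -55.693, 50.366, 0.017, -0.001, 0.0], 'tool_pos': [176.589, -573.074, 230.508], 'tcp_rot': [-3.105, -0.467, -0.0], 'contact_force': [0.325, -0.783, -0.426], 'wrist_torque': [0.078, 0.022, 0.007], 'finger_gap': 85.357}
scene [[398.9, 0.0, 255.9], [0.0, 398.9, 197.1], [0.0, 0.0, 1.0]] [[-0.427, -0.698, 0.575, -243.322], [-0.904, 0.324, -0.277, 390.473], [0.007, -0.638, -0.77, 1112.062], [0.0, 0.0, 0.0, 1.0]]
top [[440.2, 0.0, 255.4], [0.0, 440.2, 182.9], [0.0, 0.0, 1.0]] [[-0.029, -0.999, 0.036, 444.086], [-1.0, 0.029, -0.0, 23.019], [-0.001, -0.036, -0.999, 1246.982], [0.0, 0.0, 0.0, 1.0]]
```

View pics/t0.png

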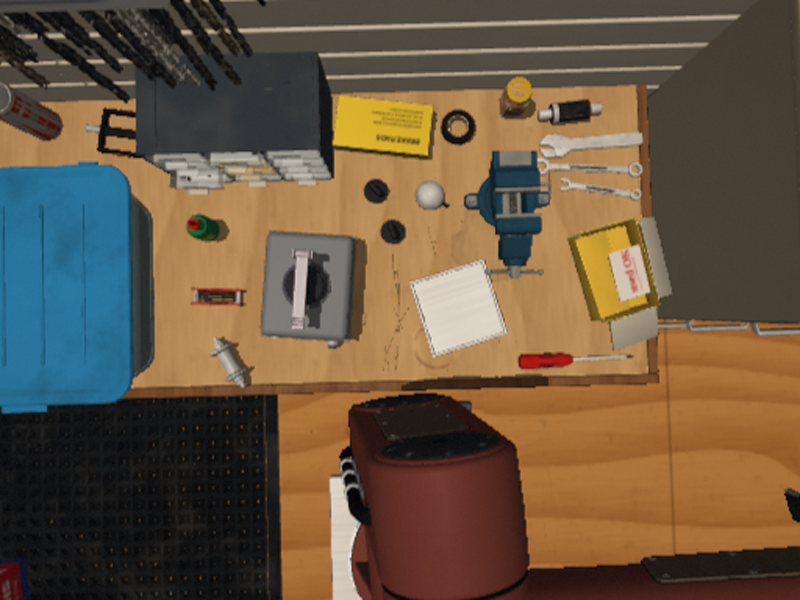

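View pics/scene0.png

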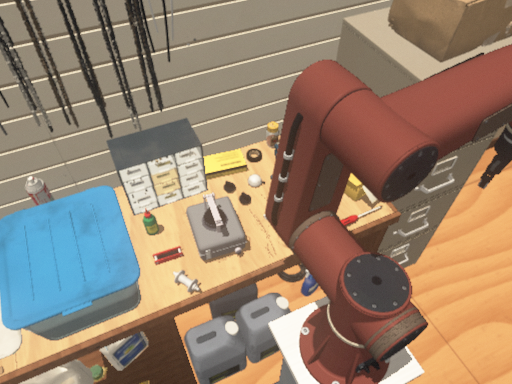

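```bash
python3 - <<'E'
import cv2,numpy as np
a=cv2.imread("pics/top0.png")[140:225,160:245]
b=cv2.imread("pics/scene0.png")[185:265,180:260]
cv2.imwrite("pics/c0.png",np.hstack([cv2.resize(a,(400,400),interpolation=cv2.INTER_CUBIC),cv2.resize(b,(400,400),interpolation=cv2.INTER_CUBIC)]))
E
cat > h.py <<'E'
import numpy as np,cv2
from scipy.spatial.transform import Rotation as R
def cast(f,uv,z):
    s=np.load(f);K=s["camera_matrix"];T=s["cam_to_world"]
    uv=np.atleast_2d(uv).astype(float);d=np.c_[uv,np.ones(len(uv))]@np.linalg.inv(K).T@T[:3,:3].T
    return T[:3,3]+d*((z-T[2,3])/d[:,2])[:,None]
E
python3 - <<'E'
from h import *
im=cv2.imread("pics/top0.png");hsv=cv2.cvtColor(im,cv2.COLOR_BGR2HSV)
# tray: bright low-sat
m=((hsv[...,2]>190)&(hsv[...,1]<60)).astype(np.uint8);m[:160]=0;m[:,:255]=0;m[:,330:]=0
c=max(cv2.findContours(m,0,2)[0],key=cv2.contourArea);q=cv2.boxPoints(cv2.minAreaRect(c))
print("tray",q.round(1).tolist());p=cast("pics/top0.npz",q,14);print(p.round(0).tolist(),p.mean(0).round(1),np.linalg.norm(np.diff(p,axis=0),axis=1))
m=((hsv[...,1]<60)&(hsv[...,2]>85)).astype(np.uint8);m[:145]=0;m[222:]=0;m[:,:160]=0;m[:,235:]=0
m=cv2.morphologyEx(m,cv2.MORPH_CLOSE,np.ones((5,5)))
c=max(cv2.findContours(m,0,2)[0],key=cv2.contourArea);q=cv2.boxPoints(cv2.minAreaRect(c))
p=cast("pics/top0.npz",q,85);print("tank",q.tolist(),p.round(0).tolist(),p.mean(0).round(1),np.linalg.norm(np.diff(p,axis=0),axis=1))
E
```

```text
tray [[261.70001220703125, 180.39999389648438], [308.79998779296875, 165.39999389648438], [324.1000061035156, 213.3000030517578], [277.0, 228.3000030517578]]
[[495.0, 4.0, 14.0], [534.0, -129.0, 14.0], [398.0, -167.0, 14.0], [360.0, -34.0, 14.0]] [446.9 -81.4  14. ] [138.7503682  140.80656379 138.20136693]
tank [[165.95751953125, 218.15855407714844], [170.50259399414062, 147.70985412597656], [227.23419189453125, 151.3699493408203], [222.68911743164062, 221.8186492919922]] [[400.0, 261.0, 85.0], [586.0, 245.0, 85.0], [572.0, 95.0, 85.0], [386.0, 111.0, 85.0]] [486.  177.8  85. ] [186.54733673 150.65780427 186.47255557]
```

View pics/c0.png

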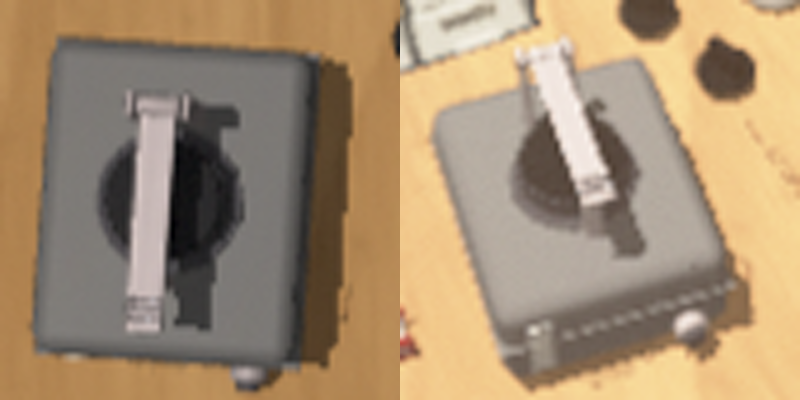

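Run:
```python
from h import *
im=cv2.imread("pics/top0.png").astype(int)
y,x=np.mgrid[:384,:512]
m=((im.min(2)>165)&(x>180)&(x<205)&(y>155)&(y<215)).astype(np.uint8)
c=max(cv2.findContours(m,0,2)[0],key=cv2.contourArea)
f="pics/top0.npz"
print(cv2.boundingRect(c))
P=[]
for v in range(163,212,4):
    u=np.where(m[v])[0];P.append((u.mean(),v));print(v,u.min(),u.max(),cast(f,[(u.mean(),v)],154.5)[0].round(1))
print("tip end",cast(f,[(190.4,210.2)],154.5).round(1),"hinge",cast(f,[(193.4,162)],154.5).round(1))
# disc of cap at z 112 : dark
d=((im.max(2)<55)&(x>178)&(x<214)&(y>166)&(y<198)).astype(np.uint8)
q=np.argwhere(d)[:,::-1];print(q.min(0),q.max(0),cast(f,[(q.min(0)+q.max(0))/2],112).round(1))
```

```text
(187, 165, 10, 40)<stdin>:10: RuntimeWarning: Mean of empty slice.
  ret = ret.dtype.type(ret / rcount)
Traceback (most recent call last):
ValueError: zero-size array to reduction operation minimum which has no identity
```

```bash
cat >> h.py <<'E'
def togo(o,target,yaw):
    "offset (tool axes, units of 50mm) and turn about tool z (units of 6deg) for a downward tool with tool x at yaw"
    Rm=R.from_rotvec(o["tcp_rot"]);x=Rm.as_matrix()[:,0];cur=np.arctan2(x[1],x[0])
    return "yaw %.3f off %s turnz %.2f"%(cur,np.round(Rm.inv().apply(np.array(target)-o["tool_pos"])/50,2).tolist(),-(yaw-cur)/np.radians(6))
E
python3 - <<'E'
from h import *
from plant import monitor
im=cv2.imread("pics/top0.png").astype(int);f="pics/top0.npz"
y,x=np.mgrid[:384,:512]
m=((im.min(2)>165)&(x>180)&(x<205)&(y>155)&(y<215))
P=[]
for v in range(167,203,3):
    u=np.where(m[v])[0];P.append((u.mean(),v))
W=cast(f,P,154.5);k=np.polyfit(W[:,0],W[:,1],1);print("axis",k,np.arctan(k[0]),W[[0,-1]].round(1).tolist())
E_=cast(f,[(190.4,210.2)],154.5)[0];H=cast(f,[(193.4,162)],154.5)[0]
print("tip end",E_.round(1),"hinge",H.round(1))
d=((im.max(2)<60)&(x>178)&(x<214)&(y>166)&(y<198))
q=np.argwhere(d)[:,::-1];print(q.min(0),q.max(0),cast(f,[(q.min(0)+q.max(0))/2],112).round(1))
print(togo(monitor.get_obs(),[425,185,230],-0.086))
E
```

```text
axis [-8.93259392e-02  2.24286625e+02] -0.08908948930503528 [[527.7, 176.4, 154.5], [445.9, 184.6, 154.5]]
tip end [420.7 185.4 154.5] hinge [540.1 175.1 154.5]
[182 167] [209 197] [[492.  176.9 112. ]]
yaw 0.299 off [9.21, -13.03, 0.03] turnz 3.67
```

Call:
drive_tool(offset=[[0.58,-0.5,-0.14],[0.58,-0.5,-0.14],[0.58,-0.5,-0.14],[0.58,-0.5,-0.14],[0.58,-0.5,-0.14],[0.58,-0.5,-0.14],[0.58,-0.5,-0.14],[0.58,-0.5,-0.14],[0.58,-0.5,-0.14],[0.58,-0.5,-0.14]], turn=[[0,0,0],[0,0,0],[0,0,0],[0,0,0],[0,0,0],[0,0,0],[0,0,0],[0,0,0],[0,0,0],[0,0,0]])

```text
t: 1.35
tool_pos: [380.6, -247.9, 301.2]
tcp_rot: [-3.106, -0.467, 0.0]
contact_force: [0.1, -0.2, 1.3]
finger_gap: 85.4
```

Run:
```python
from h import *
from plant import monitor
o=monitor.get_obs();print(o["tool_pos"],o["joints"]);print(togo(o,[425,185,240],-0.089))
```

```text
[ 380.63162639 -247.93263848  301.24720768] [-8.66648907e-01 -3.08568045e-01 -1.61334006e-01  1.71831998e+00
 -1.33524800e-05  1.97626884e+00]
yaw 0.299 off [3.4, -8.01, 1.23] turnz 3.70
```

Call:
drive_tool(offset=[[0,0,0],[0,0,0],[0,0,0],[0,0,0],[0,0,0],[0,0,0],[0,0,0],[0,0,0],[0,0,0],[0,0,0]], turn=[[0,0,-1],[0,0,-1],[0,0,-1],[0,0,-1],[0,0,-1],[0,0,-1],[0,0,-1],[0,0,-1],[0,0,-1],[0,0,-1]])

```text
t: 2.6
tool_pos: [380.1, -249.0, 301.0]
tcp_rot: [-2.453, -1.962, 0.0]
contact_force: [0.8, 0.5, -0.4]
finger_gap: 85.7
```

Call:
drive_tool(offset=[[0,0,0],[0,0,0],[0,0,0],[0,0,0],[0,0,0],[0,0,0],[0,0,0],[0,0,0],[0,0,0],[0,0,0]], turn=[[0,0,-1],[0,0,-1],[0,0,-1],[0,0,-1],[0,0,-1],[0,0,-1],[0,0,-1],[0,0,-1],[0,0,-1],[0,0,-1]])

```text
t: 3.85
tool_pos: [380.1, -249.0, 301.0]
tcp_rot: [-1.143, -2.926, -0.0]
contact_force: [-0.5, -0.2, -0.5]
finger_gap: 85.5
```

Call:
drive_tool(offset=[[0,0,0],[0,0,0],[0,0,0],[0,0,0],[0,0,0],[0,0,0],[0,0,0]], turn=[[0,0,-1],[0,0,-1],[0,0,-1],[0,0,-1],[0,0,-1],[0,0,-1],[0,0,-0.3]])

```text
t: 4.72
tool_pos: [380.1, -249.0, 301.0]
tcp_rot: [-0.138, -3.138, -0.001]
contact_force: [1.1, -0.6, 0.1]
finger_gap: 85.5
```

Run:
```python
from h import *
from plant import monitor
o=monitor.get_obs();print(o["tool_pos"],o["joints"]);print(togo(o,[425,185,240],np.pi-0.089))
```

```text
[ 380.10442342 -249.02300605  301.02372703] [-8.69163233e-01 -3.07978577e-01 -1.61272143e-01  1.71799666e+00
 -5.35436232e-05 -7.81325550e-01]
yaw 3.054 off [-0.13, 8.73, 1.22] turnz 0.01
```

Call:
drive_tool(offset=[[-0.02,0.87,0.12],[-0.02,0.87,0.12],[-0.01,0.87,0.12],[-0.01,0.87,0.12],[-0.01,0.87,0.12],[-0.01,0.87,0.12],[-0.01,0.87,0.12],[-0.01,0.87,0.12],[-0.01,0.87,0.12],[-0.01,0.87,0.12]], turn=[[0,0,0],[0,0,0],[0,0,0],[0,0,0],[0,0,0],[0,0,0],[0,0,0],[0,0,0],[0,0,0],[0,0,0]], fingers=0.65, newtons=25)

```text
t: 5.98
tool_pos: [424.6, 185.1, 241.0]
tcp_rot: [0.141, 3.138, -0.0]
contact_force: [1.2, -0.4, -0.6]
finger_gap: 55.5
```

Call:
drive_tool(offset=[[0,0,0],[0,0,0]], turn=[[0,0,0],[0,0,0]])

```text
t: 6.22
tool_pos: [424.5, 183.4, 241.1]
tcp_rot: [-0.14, -3.138, 0.001]
contact_force: [0.2, -0.2, -0.6]
finger_gap: 55.9
```

Run:
```python
from h import *
from plant import monitor,imaging
o=monitor.get_obs();print(o["tool_pos"],o["joints"]);print(togo(o,[428,184.5,134],np.pi-0.089))
s=imaging.snapshot("wrist");print(s["mount"].round(3).tolist(),s["camera_matrix"].round(1).tolist())
np.savez("pics/w1.npz",**s,pos=o["tool_pos"],rot=o["tcp_rot"]);cv2.imwrite("pics/w1.png",s["img"][...,::-1])
```

```text
[424.52925206 183.36293454 241.14547988] [ 1.23950035e-01 -3.14339433e-01 -2.76554926e-01  1.60908484e+00
 -4.27302202e-04  2.12870296e-01]
yaw 3.053 off [-0.07, 0.03, 2.14] turnz 0.00
[[0.0, -0.965, -0.263, 65.691], [1.0, 0.0, 0.001, 1.212], [-0.001, -0.263, 0.965, -141.343], [0.0, 0.0, 0.0, 1.0]] [[297.3, 0.0, 251.2], [0.0, 297.3, 191.7], [0.0, 0.0, 1.0]]
```

View pics/w1.png

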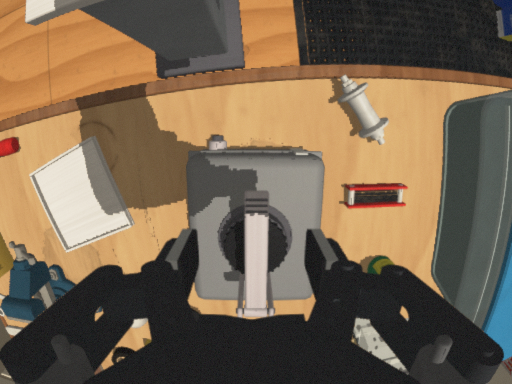

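```bash
cat >> h.py <<'E'
def wcast(f,uv,z):
    s=np.load(f);K=s["camera_matrix"];M=s["mount"];uv=np.atleast_2d(uv).astype(float)
    a=(uv-K[:2,2])/K[0,0];t=np.linalg.norm(a,axis=1)+1e-9
    d=np.c_[a*(np.sin(t)/t)[:,None],np.cos(t)]
    Rw=R.from_rotvec(s["rot"]).as_matrix();d=d@M[:3,:3].T@Rw.T;o=s["pos"]+Rw@M[:3,3]
    return o+d*((z-o[2])/d[:,2])[:,None]
E
python3 - <<'E'
from h import *
f="pics/w1.npz"
im=cv2.imread("pics/w1.png").astype(int)
for v in (195,200,208,216,230,260,290): 
    r=im[v,235:285];u=235+np.where((r.min(1)>(60 if v<210 else 150)))[0];print(v,u.min(),u.max(),wcast(f,[(u.mean(),v)],154.5).round(1)) if len(u) else 0
print("tip",wcast(f,[(257,191)],154.5).round(1),"hinge",wcast(f,[(256,313)],154.5).round(1))
print(im[186:200,257].sum(1)//3)
E
```

```text
195 235 284 [[424.4 191.3 154.5]]
200 235 284 [[428.7 193.  154.5]]
208 235 284 [[435.6 193.5 154.5]]
216 246 264 [[441.8 186.2 154.5]]
230 246 267 [[454.2 186.4 154.5]]
260 246 266 [[482.4 183.7 154.5]]
290 246 265 [[513.8 180.7 154.5]]
tip [[420.9 189.6 154.5]] hinge [[541.  178.9 154.5]]
[147 143 142 139 124 101 101 101 104 101 103  99  82  59]
```

Call:
drive_tool(offset=[[-0.08,0.08,0.4],[0,0,0.4],[0,0,0.4],[0,0,0.4],[0,0,0.3],[0,0,0.24],[0,0,0]], turn=[[0,0,0],[0,0,0],[0,0,0],[0,0,0],[0,0,0],[0,0,0],[0,0,0]])

```text
t: 7.15
tool_pos: [428.6, 187.1, 133.5]
tcp_rot: [-0.139, -3.137, 0.001]
contact_force: [-0.3, -0.6, -0.3]
finger_gap: 55.4
```

Call:
drive_tool(offset=[[0,0,0],[0,0,0],[0,0,0],[0,0,0],[0,0,0],[0,0,0]], turn=[[0,0,0],[0,0,0],[0,0,0],[0,0,0],[0,0,0],[0,0,0]], fingers=0, newtons=20)

```text
t: 7.9
tool_pos: [429.4, 187.1, 134.8]
tcp_rot: [0.139, 3.137, -0.001]
contact_force: [0.0, -3.2, 5.7]
finger_gap: 19.2
```

Call:
drive_tool(offset=[[0.026,0,-0.236],[0.026,0,-0.236],[0.026,0,-0.236],[0.026,0,-0.236],[0,0,0]], turn=[[0,1,0],[0,1,0],[0,1,0],[0,1,0],[0,0,0]])

```text
t: 8.52
tool_pos: [430.8, 186.9, 179.7]
tcp_rot: [-0.122, -2.713, -0.026]
contact_force: [-3.7, -2.3, 2.9]
finger_gap: 19.3
```

```bash
cat > c.py <<'E'
from h import *
from plant import monitor
o=monitor.get_obs();Rm=R.from_rotvec(o["tcp_rot"]).as_matrix();H=np.array([540.5,178,152])
print(o["joints"].round(2) if hasattr(o["joints"],"round") else o["joints"],"hinge in tool",(Rm.T@(H-o["tool_pos"])).round(1),"tilt",np.degrees(np.arccos(-Rm[2,2])),o["contact_force"],o["wrist_torque"])
E
python3 c.py
```

```text
[0.08 0.22 0.06 1.83 0.07 0.16] hinge in tool [-111.7    1.   -20.2] tilt 24.399733855256674 [-3.68026533 -2.27458289  2.9021885 ] [-0.43399797  0.31731974  0.21539142]
```

Run:
```python
import numpy as np
th=np.radians(24.2+np.r_[0:15]*6);ph=np.radians(24.4-np.r_[0:15]*1.8)
G=111.8*np.c_[-np.cos(th),np.sin(th)]
z=np.c_[-np.sin(ph),-np.cos(ph)];x=np.c_[-np.cos(ph),np.sin(ph)]
T=G+19*z;d=np.diff(T,axis=0)/50
print([[round(a,3),0,round(b,3)] for a,b in zip((d*x[:-1]).sum(1),(d*z[:-1]).sum(1))],np.degrees(th[-1]))
```

```text
[[np.float64(-0.023), 0, np.float64(-0.234)], [np.float64(-0.055), 0, np.float64(-0.23)], [np.float64(-0.086), 0, np.float64(-0.222)], [np.float64(-0.115), 0, np.float64(-0.21)], [np.float64(-0.143), 0, np.float64(-0.194)], [np.float64(-0.168), 0, np.float64(-0.175)], [np.float64(-0.19), 0, np.float64(-0.152)], [np.float64(-0.209), 0, np.float64(-0.126)], [np.float64(-0.224), 0, np.float64(-0.098)], [np.float64(-0.236), 0, np.float64(-0.069)], [np.float64(-0.243), 0, np.float64(-0.038)], [np.float64(-0.246), 0, np.float64(-0.006)], [np.float64(-0.245), 0, np.float64(0.026)], [np.float64(-0.239), 0, np.float64(0.057)]] 108.2
```

Call:
drive_tool(offset=[[-0.023,0,-0.234],[-0.055,0,-0.23],[-0.086,0,-0.222],[-0.115,0,-0.21],[-0.143,0,-0.194],[-0.168,0,-0.175],[-0.19,0,-0.152],[0,0,0]], turn=[[0,-0.3,0],[0,-0.3,0],[0,-0.3,0],[0,-0.3,0],[0,-0.3,0],[0,-0.3,0],[0,-0.3,0],[0,0,0]])

```text
t: 9.52
tool_pos: [492.1, 181.4, 237.7]
tcp_rot: [-0.131, -2.942, -0.012]
contact_force: [-0.8, -4.4, -2.4]
finger_gap: 19.1
```

```bash
python3 c.py
```

```text
[0.08 0.12 0.11 1.75 0.03 0.17] hinge in tool [-64.4   1.   74.6] tilt 11.261134752158071 [-0.75959799 -4.39677593 -2.41679089] [-1.12903339 -0.07769443  0.20746561]
```

Call:
drive_tool(offset=[[-0.209,-0.02,-0.126],[-0.224,0,-0.098],[-0.236,0,-0.069],[-0.243,0,-0.038],[-0.246,0,-0.006],[-0.245,0,0.026],[-0.239,0,0.057],[0,0,0]], turn=[[0,-0.3,0],[0,-0.3,0],[0,-0.3,0],[0,-0.3,0],[0,-0.3,0],[0,-0.3,0],[0,-0.3,0],[0,0,0]])

```text
t: 10.52
tool_pos: [576.0, 173.4, 241.3]
tcp_rot: [0.138, 3.115, -0.001]
contact_force: [0.9, 2.6, 3.5]
finger_gap: 19.0
```

Call:
drive_tool(offset=[[0,0,0],[0,0,0],[0,0,0],[0,0,-0.5],[0,0,-0.8],[0.5,0,-0.4],[0.5,0,0],[0,0,0]], turn=[[0,0,0],[0,0,0],[0,0,0],[0,0,0],[0,0,0],[0,0,0],[0,0,0],[0,0,0]], fingers=0.65)

```text
t: 11.52
tool_pos: [523.0, 178.1, 325.8]
tcp_rot: [0.137, 3.116, -0.002]
contact_force: [-0.7, -0.7, 0.0]
finger_gap: 55.5
```

Run:
```python
from h import *
from plant import monitor,imaging
o=monitor.get_obs();print(o["tool_pos"],o["joints"]);print(togo(o,[492,180,200],np.pi-0.085))
s=imaging.snapshot("wrist")
np.savez("pics/w2.npz",**s,pos=o["tool_pos"],rot=o["tcp_rot"]);cv2.imwrite("pics/w2.png",s["img"][...,::-1])
```

```text
[522.95575854 178.06549062 325.78320187] [ 0.09363831 -0.02405902  0.13920346  1.71227984 -0.00399525  0.18164535]
yaw 3.054 off [0.68, -0.02, 2.5] turnz -0.03
```

View pics/w2.png

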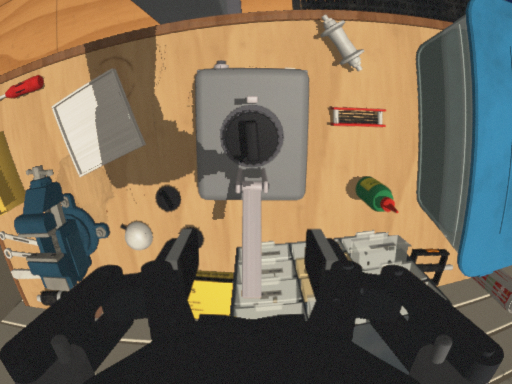

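Run:
```python
from h import *
im=cv2.imread("pics/w2.png");c=im[95:175,210:290]
g=cv2.convertScaleAbs(c,alpha=2.5)
cv2.imwrite("pics/c2.png",cv2.resize(g,(560,560),interpolation=cv2.INTER_CUBIC))
f="pics/w2.npz"
m=(im.max(2)<75).astype(np.uint8);m[:100]=0;m[172:]=0;m[:,:215]=0;m[:,288:]=0
k=max(cv2.findContours(m,0,2)[0],key=cv2.contourArea);(cx,cy),rr=cv2.minEnclosingCircle(k);print(cx,cy,rr,wcast(f,[(cx,cy)],110).round(1))
for p in [(196,69),(308,70),(306,199),(199,198)]: print(wcast(f,[p],85).round(1))
```

```text
244.3498992919922 143.33644104003906 36.0727424621582 [[498.5 173.4 110. ]]
[[399.2 120.1  85. ]]
[[412.8 261.5  85. ]]
[[583.8 249.   85. ]]
[[569.6 104.2  85. ]]
```

View pics/c2.png

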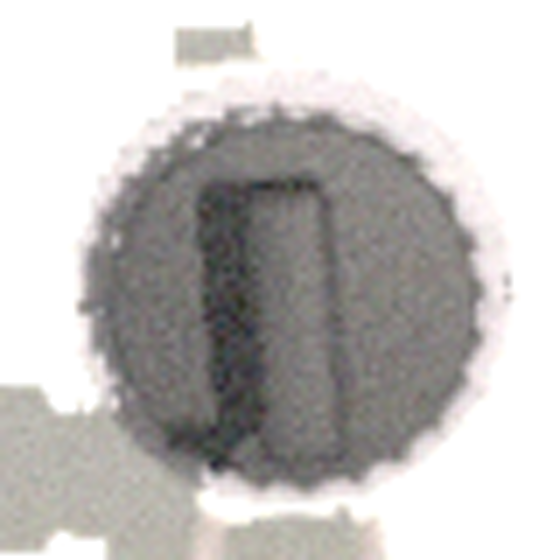

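Run:
```python
from h import *
f="pics/w2.npz"
P=lambda l:np.array(l)/7.+[210,95]
print("disc",wcast(f,P([(288,298)]),112).round(1), np.diff(wcast(f,P([(98,298),(475,298)]),112),axis=0).round(1))
b=wcast(f,P([(247,188),(325,188),(343,455),(262,455)]),146);print(b.round(1),b.mean(0).round(1))
for a,c in((b[0],b[3]),(b[1],b[2])): d=c-a;print(np.arctan2(d[1],d[0]),np.linalg.norm(d))
from plant import monitor
print(togo(monitor.get_obs(),[492,180,200],np.pi-0.085))
```

```text
disc [[492.1 182.1 112. ]] [[ 5.6 64.   0. ]]
[[471.  177.7 146. ]
 [472.  189.5 146. ]
 [513.7 188.8 146. ]
 [512.6 176.2 146. ]] [492.3 183.1 146. ]
-0.034952331289537036 41.700705571484356
-0.017267241538871908 41.73872121136835
yaw 3.053 off [0.69, -0.01, 2.49] turnz -0.03
```

Call:
drive_tool(offset=[[0.31,0,0],[0.31,0,0],[0,0,0.5],[0,0,0.5],[0,0,0.5],[0,0,0.5],[0,0,0.5],[0,0,0.5],[0,0,0.4],[0,0,0.2]], turn=[[0,0.2,-0.45],[0,0,0],[0,0,0],[0,0,0],[0,0,0],[0,0,0],[0,0,0],[0,0,0],[0,0,0],[0,0,0]], fingers=0.5)

```text
t: 12.82
tool_pos: [492.5, 179.6, 143.2]
tcp_rot: [-0.066, -3.139, 0.001]
contact_force: [0.7, 0.0, -0.4]
finger_gap: 42.5
```

Call:
drive_tool(offset=[[0,0,0.2],[0,0,0.2],[0,0,0.1],[0,0,0.06],[0,0,0],[0,0,0]], turn=[[0,0,0],[0,0,0],[0,0,0],[0,0,0],[0,0,0],[0,0,0]])

```text
t: 13.58
tool_pos: [492.9, 179.8, 117.1]
tcp_rot: [0.065, 3.14, -0.001]
contact_force: [1.1, -0.1, 1.6]
finger_gap: 42.5
```

Run:
```python
from h import *
from plant import monitor,imaging
o=monitor.get_obs();print(o["tool_pos"],o["joints"],o["contact_force"],o["wrist_torque"]);print(togo(o,[492,180.5,118],np.pi-0.04))
s=imaging.snapshot("wrist")
np.savez("pics/w3.npz",**s,pos=o["tool_pos"],rot=o["tcp_rot"]);cv2.imwrite("pics/w3.png",cv2.resize(s["img"][150:300,170:350,::-1],None,fx=3,fy=3))
```

```text
[492.88876046 179.78243154 117.05019785] [ 1.00481889e-01 -1.17164556e-01 -3.30421844e-01  1.35707527e+00
 -5.52244400e-04  1.41943790e-01] [ 1.11746649 -0.10827872  1.6183504 ] [ 0.01393866 -0.07894349 -0.01777266]
yaw 3.100 off [0.02, 0.01, -0.02] turnz -0.01
```

View pics/w3.png

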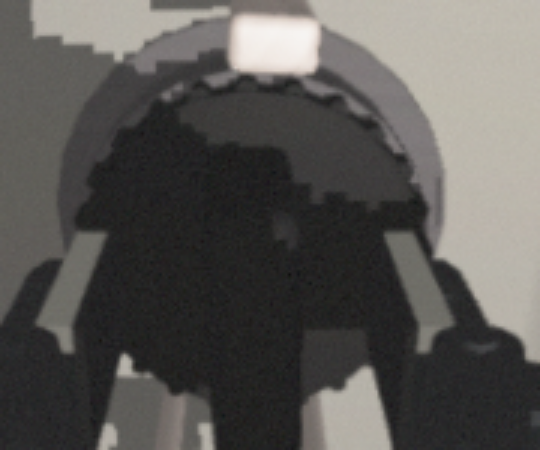

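Call:
drive_tool(offset=[[0,0,0],[0,0,0],[0,0,0],[0,0,0],[0,0,0],[0,0,0],[0,0,0],[0,0,0]], turn=[[0,0,0],[0,0,0],[0,0,0],[0,0,0],[0,0,0],[0,0,0],[0,0,0],[0,0,0]], fingers=0, newtons=40)

```text
t: 14.62
tool_pos: [492.9, 179.8, 117.0]
tcp_rot: [0.065, 3.14, -0.001]
contact_force: [-0.3, 0.6, 5.5]
finger_gap: 13.2
```

```bash
cat > d.py <<'E'
from h import *
from plant import monitor
o=monitor.get_obs();x=R.from_rotvec(o["tcp_rot"]).as_matrix()[:,0];print("yaw %.3f"%(np.arctan2(x[1],x[0])%6.283),"j6 %.2f"%o["joints"][5],np.round(o["tool_pos"],1),"F",np.round(o["contact_force"],1),"T",np.round(o["wrist_torque"],2))
E
python3 d.py
```

```text
yaw 3.100 j6 0.14 [492.9 179.8 117. ] F [-0.3  0.6  5.5] T [ 0.07  0.01 -0.  ]
```

Call:
drive_tool(offset=[[0,0,0],[0,0,0],[0,0,0],[0,0,0],[0,0,0]], turn=[[0,0,-1],[0,0,-1],[0,0,-1],[0,0,-1],[0,0,0]])

```text
t: 15.25
tool_pos: [493.0, 179.7, 116.9]
tcp_rot: [-0.588, 3.086, -0.001]
contact_force: [-0.3, -0.3, 6.2]
finger_gap: 13.3
```

```bash
python3 d.py
```

```text
yaw 3.518 j6 -0.28 [493.  179.7 116.9] F [-0.3 -0.3  6.2] T [-0.05 -0.08  0.11]
```

Call:
drive_tool(offset=[[0,0,-0.01],[0,0,0],[0,0,0]], turn=[[0,0,-0.5],[0,0,-0.4],[0,0,0]])

```text
t: 15.62
tool_pos: [492.6, 179.7, 117.0]
tcp_rot: [0.731, -3.055, 0.001]
contact_force: [1.1, -0.1, 2.1]
finger_gap: 13.1
```

```bash
python3 d.py
```

```text
yaw 3.611 j6 -0.37 [492.6 179.7 117. ] F [ 1.1 -0.1  2.1] T [-0.03 -0.21  0.01]
```

Call:
drive_tool(offset=[[0,0,0],[0,0,0],[0,0,0]], turn=[[0,0,-0.5],[0,0,-0.5],[0,0,0]])

```text
t: 16.0
tool_pos: [492.6, 179.7, 117.0]
tcp_rot: [0.889, -3.012, 0.001]
contact_force: [0.7, -0.5, 2.0]
finger_gap: 13.4
```

```bash
python3 d.py
```

```text
yaw 3.716 j6 -0.47 [492.6 179.7 117. ] F [ 0.7 -0.5  2. ] T [ 0.04 -0.18  0.  ]
```

Call:
drive_tool(offset=[[0,0,0],[0,0,0],[0,0,0]], turn=[[0,0,-0.5],[0,0,-0.5],[0,0,0]])

```text
t: 16.38
tool_pos: [492.6, 179.7, 117.0]
tcp_rot: [1.046, -2.962, 0.001]
contact_force: [0.4, -0.5, 0.4]
finger_gap: 13.1
```

```bash
python3 d.py
```

```text
yaw 3.820 j6 -0.58 [492.6 179.7 117. ] F [ 0.4 -0.5  0.4] T [-0.03 -0.15 -0.02]
```

Call:
drive_tool(offset=[[0,0,0],[0,0,0],[0,0,0]], turn=[[0,0,-0.5],[0,0,-0.5],[0,0,0]])

```text
t: 16.75
tool_pos: [492.7, 179.4, 117.0]
tcp_rot: [1.198, -2.903, 0.002]
contact_force: [0.7, -1.8, 1.6]
finger_gap: 13.1
```

```bash
python3 d.py
```

```text
yaw 3.924 j6 -0.68 [492.7 179.4 117. ] F [ 0.7 -1.8  1.6] T [-0.53 -0.29 -0.21]
```

Call:
drive_tool(offset=[[0,0,0],[0,0,0]], turn=[[0,0,-0.35],[0,0,0]])

```text
t: 17.0
tool_pos: [492.7, 179.4, 117.0]
tcp_rot: [1.255, -2.879, 0.002]
contact_force: [2.4, -4.7, -0.9]
finger_gap: 13.1
```

```bash
python3 d.py
```

```text
yaw 3.963 j6 -0.72 [492.7 179.4 117. ] F [ 2.4 -4.7 -0.9] T [-0.96 -0.35 -0.38]
```

Call:
drive_tool(offset=[[0,0,0],[0,0,0],[0,0,0]], turn=[[0,0,0.6],[0,0,0.6],[0,0,0]])

```text
t: 17.38
tool_pos: [492.5, 179.8, 117.0]
tcp_rot: [1.072, -2.952, 0.0]
contact_force: [0.4, -2.2, -1.1]
finger_gap: 13.3
```

```bash
python3 d.py
```

```text
yaw 3.838 j6 -0.60 [492.5 179.8 117. ] F [ 0.4 -2.2 -1.1] T [-0.39 -0.27 -0.03]
```

Call:
drive_tool(offset=[[0,0,-0.03],[0,0,-0.03],[0,0,0]], turn=[[0,0,0],[0,0,0],[0,0,0]])

```text
t: 17.75
tool_pos: [492.3, 180.0, 120.1]
tcp_rot: [1.073, -2.952, -0.0]
contact_force: [0.1, -0.2, -2.5]
finger_gap: 13.6
```

```bash
python3 d.py
```

```text
yaw 3.839 j6 -0.60 [492.3 180.  120.1] F [ 0.1 -0.2 -2.5] T [ 0.15  0.17 -0.11]
```

Call:
drive_tool(offset=[[0,0,-0.03],[0,0,-0.03],[0,0,0]], turn=[[0,0,0],[0,0,0],[0,0,0]])

```text
t: 18.12
tool_pos: [492.5, 180.0, 123.3]
tcp_rot: [1.073, -2.952, -0.0]
contact_force: [-0.9, 2.2, -4.3]
finger_gap: 13.2
```

```bash
python3 d.py
```

```text
yaw 3.838 j6 -0.60 [492.5 180.  123.3] F [-0.9  2.2 -4.3] T [ 0.56  0.35 -0.17]
```

Call:
drive_tool(offset=[[-0.01,0.015,-0.03],[0,0,-0.03],[0,0,0]], turn=[[0,0,0],[0,0,0],[0,0,0]])

```text
t: 18.5
tool_pos: [492.8, 180.4, 126.6]
tcp_rot: [1.072, -2.953, 0.002]
contact_force: [-2.1, -1.5, -1.3]
finger_gap: 13.8
```

```bash
python3 d.py
```

```text
yaw 3.838 j6 -0.59 [492.8 180.4 126.6] F [-2.1 -1.5 -1.3] T [-0.51  0.33 -0.07]
```

Call:
drive_tool(offset=[[0,-0.005,-0.06],[0,0,-0.08],[0,0,-0.1],[0,0,-0.3],[0,0,-0.4],[0,0,-0.4],[0,0,-0.4],[0,0,0],[0,0,0]], turn=[[0,0,0],[0,0,0],[0,0,0],[0,0,0],[0,0,0],[0,0,0],[0,0,0],[0,0,0],[0,0,0]])

```text
t: 19.62
tool_pos: [492.7, 180.5, 212.9]
tcp_rot: [1.072, -2.952, 0.001]
contact_force: [-1.3, 1.3, -1.8]
finger_gap: 13.4
```

Run:
```python
from h import *
from plant import monitor,imaging
o=monitor.get_obs();print(o["tool_pos"],o["contact_force"],o["wrist_torque"]);print(togo(o,[447,-81,213],3.838))
s=imaging.snapshot("wrist")
np.savez("pics/w4.npz",**s,pos=o["tool_pos"],rot=o["tcp_rot"]);cv2.imwrite("pics/w4.png",s["img"][...,::-1])
```

```text
[492.69099973 180.47358251 212.90662488] [-1.25961576  1.25427172 -1.79823434] [ 0.02977577  0.00745912 -0.00061112]
yaw -2.445 off [4.06, -3.42, 0.0] turnz -60.00
```

View pics/w4.png

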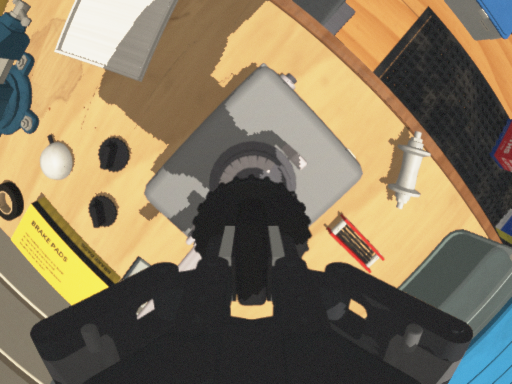

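Call:
drive_tool(offset=[[0.51,-0.43,0],[0.51,-0.43,0],[0.51,-0.43,0],[0.51,-0.43,0],[0.51,-0.43,0],[0.51,-0.43,0],[0.51,-0.42,0],[0.49,-0.42,0],[0,0,0]], turn=[[0,0,0],[0,0,0],[0,0,0],[0,0,0],[0,0,0],[0,0,0],[0,0,0],[0,0,0],[0,0,0]])

```text
t: 20.8
tool_pos: [446.2, -82.3, 212.4]
tcp_rot: [1.068, -2.953, -0.0]
contact_force: [-0.3, 1.1, -0.9]
finger_gap: 13.2
```

Call:
drive_tool(offset=[[0,0,0.4],[0,0,0.5],[0,0,0.5],[0,0,0.5],[0,0,0.5],[0,0,0.4],[0,0,0.3],[0,0,0.2],[0,0,0.1],[0,0,0]], turn=[[0,0,0],[0,0,0],[0,0,0],[0,0,0],[0,0,0],[0,0,0],[0,0,0],[0,0,0],[0,0,0],[0,0,0]])

```text
t: 22.05
tool_pos: [446.9, -81.0, 43.4]
tcp_rot: [1.072, -2.953, 0.001]
contact_force: [-0.6, 0.1, -1.2]
finger_gap: 13.2
```

Run:
```python
from h import *
from plant import monitor,imaging
o=monitor.get_obs();print(o["tool_pos"],o["contact_force"],o["wrist_torque"])
s=imaging.snapshot("wrist");t=imaging.snapshot("top")
a=s["img"][...,::-1];b=cv2.resize(t["img"][120:312,170:340,::-1],(340,384))
cv2.imwrite("pics/w5.png",cv2.resize(np.hstack([a[:,60:],b]),(790,384)))
```

```text
[446.85805365 -81.00876707  43.41368034] [-0.64681999  0.07709123 -1.1921412 ] [-0.02221758  0.00296514  0.0263104 ]
```

View pics/w5.png

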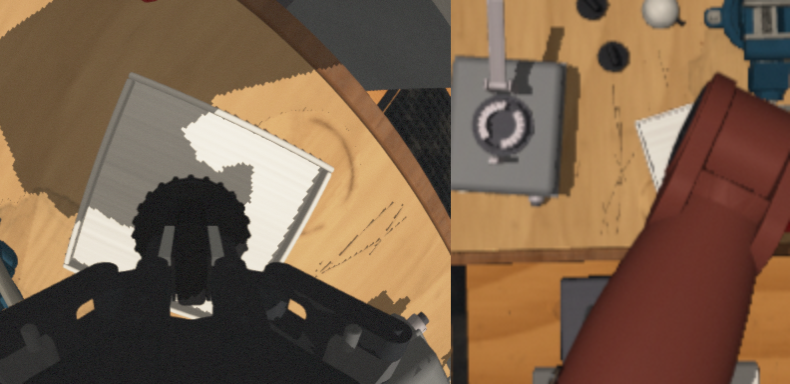

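Call:
drive_tool(offset=[[0,0,0.1],[0,0,0.06],[0,0,0.04],[0,0,0.03],[0,0,0.02],[0,0,0.02],[0,0,0]], turn=[[0,0,0],[0,0,0],[0,0,0],[0,0,0],[0,0,0],[0,0,0],[0,0,0]])

```text
t: 23.02
tool_pos: [446.8, -81.0, 29.8]
tcp_rot: [1.072, -2.953, 0.001]
contact_force: [-0.2, 0.3, -0.9]
finger_gap: 13.7
```

Call:
drive_tool(offset=[[0,0,0.015],[0,0,0],[0,0,0]], turn=[[0,0,0],[0,0,0],[0,0,0]])

```text
t: 23.4
tool_pos: [446.9, -81.1, 29.5]
tcp_rot: [1.072, -2.953, 0.001]
contact_force: [-2.4, 1.0, 5.9]
finger_gap: 13.3
```

Contact with the tray floor at the expected height. Release.

Call:
drive_tool(offset=[[0,0,0],[0,0,0],[0,0,0],[0,0,0],[0,0,0],[0,0,0]], turn=[[0,0,0],[0,0,0],[0,0,0],[0,0,0],[0,0,0],[0,0,0]], fingers=0.5)

```text
t: 24.15
tool_pos: [446.8, -81.1, 29.1]
tcp_rot: [1.072, -2.953, 0.001]
contact_force: [-0.8, 0.8, -0.7]
finger_gap: 42.7
```

Call:
drive_tool(offset=[[0,0,-0.2],[0,0,-0.4],[0,0,-0.6],[0,0,-0.8],[0,0,-0.8],[0,0,-0.8],[0,0,0],[0,0,0]], turn=[[0,0,0],[0,0,0],[0,0,0],[0,0,0],[0,0,0],[0,0,0],[0,0,0],[0,0,0]])

```text
t: 25.15
tool_pos: [446.7, -80.9, 209.0]
tcp_rot: [1.072, -2.953, 0.001]
contact_force: [-1.0, -0.0, -0.4]
finger_gap: 42.8
```

Run:
```python
from h import *
from plant import monitor,imaging
o=monitor.get_obs();print(o["tool_pos"],o["contact_force"])
s=imaging.snapshot("wrist");np.savez("pics/w6.npz",**s,pos=o["tool_pos"],rot=o["tcp_rot"])
t=imaging.snapshot("top")
a=s["img"][...,::-1];b=cv2.resize(t["img"][120:312,170:340,::-1],(340,384))
cv2.imwrite("pics/w6.png",np.hstack([a[:,60:],b])[:,:790])
```

```text
[446.74426861 -80.90073218 208.9969046 ] [-0.95217979 -0.04584514 -0.43547276]
```

View pics/w6.png

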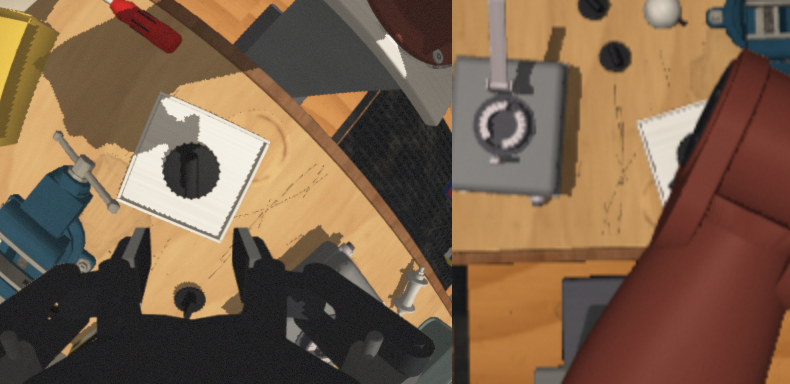

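The cap stands upright near the tray's centre (wrist view, about (190,170)). The strap is still folded back, and the gripper is clear.

Run:
```python
from plant import r
print(r.hand_in())
```

```text
the job is handed in; nothing more can be done
None
```

I opened the filler, set the cap upright in the tray and handed the job in at about 25 s; the hand-in reports no verdict.

- **Strap:** I pinched it at the tip, swung it over to about 1.9 rad and let it fall open. It still looked folded back in the last top picture. I judged this by eye and did not measure the angle.
- **Cap:** Turning anticlockwise, I felt the end stop about 0.77 rad from closed. The wrist showed 0.4 N m and about 5 N sideways, so I backed off about 0.12 rad. The cap then lifted out with at most 4.3 N vertical pull at the checks, and 1 to 2 N once it was clear.
- **Set-down:** The cap touched the tray floor gently (about 6 N) at the expected height, near the tray's centre. The last picture shows it upright and released, with the gripper about 180 mm above the set-down height.
- **Bystanders:** I did not approach any of them; I made no before-and-after measurement of their positions.
- **Disagreements:** The top and wrist cameras differed by 3–5 mm in y for the strap and cap. I used the middle value, and both grips closed properly. My first 24° of the strap swing tilted the tool the wrong way, towards the robot and a wrist-joint limit. I then tilted it back while the strap pivoted between the pads.

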